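# Clamp the blue pigment jar in the shaker

## Task

Clamp the jar of blue pigment in the shaker for mixing: stand it upright on the rubber mat between the two jaws and let go of it, then wind the red tension wheel clockwise until the jar is pushed home and the wheel feels firm, about 7 N more at its crank handle than when it ran free. Stop there, as overwinding cracks the glass; take the hand away and leave the other things where they stand.

Things in the scene. Friction and masses are not known exactly. Their poses are not given: they have to be found in the camera images.
- blue_jar: the closed jar of light blue pigment with a white twist lid: clear, eight-sided, 58 mm across the flats, 111 mm tall, about 0.26 kg. Origin: centre of its underside, z up its axis; one pair of flats faces its x axis, another its y axis
- shaker: white bench shaker, 178 x 310 mm, fixed. Origin: centre of its underside; -x is the front with dial and switch; +y runs along it from wheel to back jaw; z up. On its platform (67 mm above the table), along +y: gearbox with the red wheel on top, screw and springs, flat sprung jaw (72 mm wide), rubber mat, V-shaped back jaw. Jaws reach 135 mm above the table
- seat (a point): on the top of the rubber mat (70 mm above the table), in the open space between the jaws, where the jar's underside is to be set down; along y it has at least 5 mm room either way with a flat toward the sprung jaw, 3 mm with a corner. The sprung jaw then comes along +y of the shaker and pushes the jar the last 8 to 16 mm into the back jaw
- back_jaw: fixed V-shaped back jaw, rubber-lined, 126 mm wide, bolted in slots at a setting that differs by some mm. Origin: at the bottom of the V, at mat level; the V opens toward -y. At the firm feel the jar is pressed into it with about 65 N
- wheel_hub (a point): on the upright axis of the red tension wheel (100 mm across, rim top 137 mm above the table), at the top of its hub, 140 mm above the table. Clockwise from above closes the sprung jaw. It takes 0.6 to 1.5 turns from the start, depending on how far the jaw and its screw-out pad were left set and how the jar sits: judge by feel. The wheel stays where it is left
- handle_grip (a point): on the axis of the black crank handle on the wheel's rim, 16 mm below its top: upright, round, 15 to 19 mm thick, 42 mm tall, 42 mm from the wheel's axis; spins freely on its own axis. Turning, it takes 10 N (0.415 N m about the hub) until the jar is home, then climbs within a quarter turn to the firm 17 N (0.71); over 19 N (0.81) is overwound. Held still it eases by some N
- ochre_jar: the jar of ochre-orange pigment, the same shape and size as the blue jar; leave it. Origin: centre of its underside
- yellow_jar: the jar of pale yellow pigment, the same shape and size as the blue jar; leave it. Origin: centre of its underside
- scale: dark grey pocket scale, about 128 x 66 mm, 17 mm high; leave it. Origin: centre of its underside
- tin: closed black palette tin, about 190 x 64 mm, 29 mm high; leave it. Origin: centre of its underside
- bowls: stack of nested white bisque bowls, 132 mm wide, 89 mm high; leave it. Origin: centre of its underside
- tape: roll of masking tape lying flat, 100 mm wide, 25 mm high; leave it. Origin: centre of its underside
- tile: stained white glazed tile lying flat, about 66 x 95 mm, 6 mm thick; leave it. Origin: centre of its underside
There are look-alikes about, which are no part of the job. What is shaped like the blue_jar but green or purple is not meant.

How it is judged:
On the way, in this order (a step that is already met when the one before it is completed fails the run):
1. the blue jar stands upright on the mat between the jaws, let go (x of blue_jar in the frame of shaker between -0.02 and 0.02 m and y of blue_jar in the frame of shaker between 0.04 and 0.095 m and z of blue_jar in the frame of shaker between 0.064 and 0.076 m and angle between blue_jar's own z axis and vertical below 0.08 rad and contact force between the fingers and blue_jar below 0.2 N and contact force between blue_jar and shaker above 1 N), for 0.2 s.
2. the jar is pushed home and pressed firmly into the back jaw (contact force between blue_jar and back_jaw above 42 N), for 0.2 s.
At the end, for the whole second after the job is handed in: the blue jar stands upright (within 0.08 rad) on the mat between the jaws, at rest, pressed into the back jaw with 42 to 88 N, which is the wheel wound to 4.5 to 9.4 N more at the handle than when it ran free (x of blue_jar in the frame of shaker between -0.02 and 0.02 m and y of blue_jar in the frame of shaker between 0.04 and 0.095 m and z of blue_jar in the frame of shaker between 0.064 and 0.076 m and angle between blue_jar's own z axis and vertical below 0.08 rad and contact force between blue_jar and back_jaw between 42 and 88 N and linear speed of blue_jar below 0.01 m/s); the robot touches nothing.
It fails at once if the clamp is overwound and the jar cracks (over 100 N on the back jaw) (contact force between blue_jar and back_jaw above 100 N).
It fails at once if the blue jar is tipped over (angle between blue_jar's own z axis and vertical above 0.5 rad).
It fails at once if a bystander is shifted by more than 25 mm (distance of any of ochre_jar, yellow_jar, scale, tin, bowls, tape, tile from where it was at the start of the episode above 0.025 m).
It also fails if it takes over 72 s, if anything falls off the work surface, if the arm or the gripper's body presses on something with over 40 N, if the wrist force passes 120 N, or if a joint passes its speed limit or range.

## Robot

A 6-joint arm with a two-finger parallel gripper is mounted at the origin on the work surface; the furniture and walls round the work are solid. World frame = base frame: x ahead of the robot, y to its left, z up, the work surface at z = 0. Lengths are in m, angles in rad, forces in N, time in s.
With the tool pointing down it reaches from about 0.225 to 0.875 m from the base axis. Payload 3.4 kg.
Tool frame: the origin (TCP) lies between the finger pads; the fingertips stand 25 mm ahead of it and the grasp point (between the pads) lies 6 mm ahead of it; z points along the fingers, y is the line along which they close (so a half turn about z gives the same grasp; the last joint's range is limited). The gripper opens to 85 mm and grips with 20 to 120 N. Pads are 22 mm wide; open, the fingers measure 114 mm over their backs; the gripper's body (76 mm by 85 mm) begins 54 mm behind the grasp point. The pads swing forward as they close: fully open they stand 13 mm farther back than shut.
Start: joints at [1.2, 0.276, 1.505, -0, 1.361, -0.121], TCP at [0.142, 0.557, 0.256] pointing down, gripper open.
Joint ranges: [-2.89, 2.89], [-0.75, 2.08], [0.22, 2.7], [-1.18, 4.32], [0.11, 2.71], [-2.7, 2.7]. Speed limits (rad/s): [2.57, 2.57, 3.14, 3.14, 3.14, 3.14].

## Interface

Orientations are given as a unit quaternion [w, x, y, z].
In Python, from rig import manip, cams, ticket gives the robot as it stands.
- The arm moves only by the tool step_arm, never from a script. Its argument "increments" is a list of rows, each an object with "dp": the shift along the world's x, y, z each as a share of 0.2 m, from -1 to 1, a list of three; "yaw": the turn about the world's z as a share of 0.15 rad, from -1 to 1; "grip": the opening, from 0 (shut) to 1 (fully open). In form: [{"dp": [tx, ty, tz], "yaw": yaw, "grip": grip}, ...]. A call has 1 to 5 rows; each row shifts and turns the commanded pose from where the row before left it; what a row does not reach is not made up. A row lasts 1/8 s, in which the tool goes at most 62.5 mm and 10.7 degrees, less where a joint would pass 70% of its speed; a pose out of reach is approached as far as the arm can. A call with a number of a shift or a turn outside -1 to 1 is refused whole. A call with a gripper value outside its range is refused whole. The fingers move at their own pace and stop on an object; "squeeze" is the grip in N (left out, the last holds). Time passes only in rows, so rows that do not move let the fingers close. It gives the time, the measured TCP pose, the force, the opening and the grip force at its end, in the units of the state.
- manip.get_state(): the state, without advancing time (a new reading comes with each control period).
- cams.get_image(name): name is "scene" or "top" or "wrist"; returns the picture (384x512x3 uint8, blue, green, red); there is no depth.
- cams.get_calibration(name): a dict with "fx", "fy", "cx", "cy" (pixels), "extrinsics" (4x4, takes a point from camera to world coordinates). Camera axes: x right, y up, looking along -z (the intrinsics and any distortion apply to the point x, -y, -z); pixel columns grow to the right and rows downward; lengths in m; the calibration is good to about 2 mm. A picture is of the moment at which its call begins: read the wrist's pose just before it. get_calibration takes no time and is no camera call; for the wrist camera it gives the pose at the moment of the call.
- ticket.sign_off(): hands the job in; it is judged then, once.
The state is a dict: "clock": time; "qpos": joint angles; "qd": joint speeds; "effort": joint torques, N m; "position": TCP position; "ee_rot": TCP orientation; "contact_force": force on the tool from outside, world axes, zero at the start; "moment": the same for the moment, N m; "width": finger opening in m; "gripper_force": force on a finger pad.
Only numpy, scipy, OpenCV 4.12 (cv2) and the standard library are available. Lean on these libraries where they do the work, as an engineer would, in place of code of your own. Each camera call takes 0.05 s, during which the arm holds its last target. There are 200 camera calls.

## Working session

There is one attempt and no reset: what is moved stays moved. The work goes in short steps, Python scripts to look and compute and a tool call to move; the robot and the scene stay as the last step left them, time stands still between calls to the robot, and variables do not carry over. Pictures are saved under pics/ and viewed, at most 10 in all, crops included, and the job is handed in when it is done.

Besides the shell and the picture viewer there is one more tool, called after "Emit:" as name([rows], argument=value, ...), one row to a line, values as JSON. step_arm: Moves the arm, as the interface text tells. Shift numbers are shares of 0.2 m and turn numbers shares of 0.15 rad, none past 1 either way. Its arguments: {"type":"object","properties":{"increments":{"type":"array"},"squeeze":{"type":"number"}},"required":["increments"]}

```bash
mkdir -p pics
python3 - <<'E'
from rig import manip,cams
import cv2,numpy as np
print(manip.get_state())
for n in("scene","top"):
    im=cams.get_image(n);cv2.imwrite(f"pics/{n}0.png",im)
    c=cams.get_calibration(n);print(n,{k:(np.round(v,4).tolist() if not isinstance(v,str) else v) for k,v in c.items()})
E
```

```text
{'clock': 0.0, 'qpos': array([ 1.19997711e+00,  2.76620942e-01,  1.50614547e+00, -3.62686541e-05,
        1.36066359e+00, -1.21015826e-01]), 'qd': array([ 1.68077384e-05,  1.02725459e-04, -9.43010917e-04, -4.62037432e-04,
       -2.44022251e-03,  4.69989505e-04]), 'effort': array([ 6.79333498e-04, -4.16780126e+01, -2.45816678e+01,  2.29212924e-05,
        1.08790083e-02,  2.13422555e-05]), 'position': array([0.14200004, 0.5566998 , 0.25541994]), 'ee_rot': array([-2.06449259e-04,  1.24573376e-01,  9.92209973e-01, -8.95351496e-04]), 'contact_force': array([ 0.35600722, -0.18636652,  0.27617496]), 'moment': array([ 0.04507036, -0.03062986,  0.02250143]), 'gripper_force': 0.0, 'width': 0.08540842852489114}
scene {'fx': 451.93, 'fy': 451.93, 'cx': 255.944, 'cy': 193.1072, 'extrinsics': [[-0.4991, 0.3627, -0.787, -1.0789], [-0.8664, -0.1934, 0.4604, 1.0275], [0.0148, 0.9116, 0.4108, 0.9455], [0.0, 0.0, 0.0, 1.0]]}
top {'fx': 358.7352, 'fy': 358.7352, 'cx': 255.005, 'cy': 189.7469, 'extrinsics': [[-0.0026, 0.983, -0.1838, 0.2963], [-0.9999, -0.0052, -0.0141, 0.0934], [-0.0149, 0.1837, 0.9829, 1.4577], [0.0, 0.0, 0.0, 1.0]]}
```

View pics/top0.png

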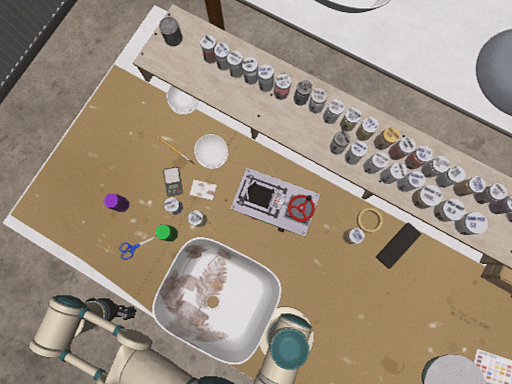

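View pics/scene0.png

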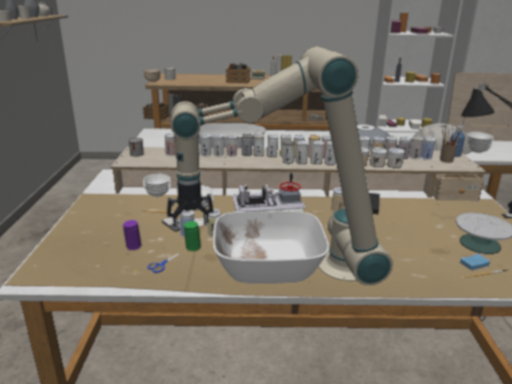

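Run:
```python
import cv2,numpy as np
a=cv2.imread("pics/top0.png");s=cv2.imread("pics/scene0.png")
A=cv2.resize(a[160:250,150:330],(800,400),interpolation=cv2.INTER_CUBIC)
B=cv2.resize(a[200:250,340:380],None,fx=4,fy=4,interpolation=cv2.INTER_CUBIC)
C=cv2.resize(s[170:240,160:310],None,fx=4,fy=200/70,interpolation=cv2.INTER_CUBIC)
o=np.zeros((600,800,3),np.uint8);o[:400]=A;o[400:,:160]=B;o[400:,200:800]=C
cv2.imwrite("pics/crop1.png",o)
```

```text
(no output)
```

View pics/crop1.png

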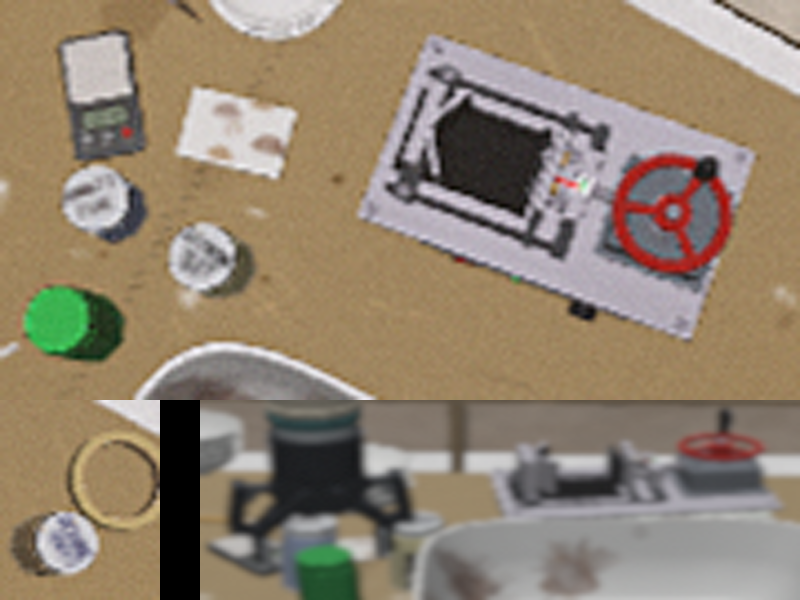

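```bash
cat > h.py <<'E'
from rig import manip,cams
import cv2,numpy as np
def w(cal,px,z):
    T=np.array(cal["extrinsics"]);u,v=px
    d=T[:3,:3]@np.array([(u-cal["cx"])/cal["fx"],-(v-cal["cy"])/cal["fy"],-1])
    return T[:3,3]+d*(z-T[2,3])/d[2]
def proj(cal,P):
    T=np.array(cal["extrinsics"]);p=T[:3,:3].T@(np.array(P)-T[:3,3])
    return np.array([cal["cx"]-cal["fx"]*p[0]/p[2],cal["cy"]+cal["fy"]*p[1]/p[2]])
E
python3 - <<'E'
from h import *
c=cams.get_calibration("top")
np.set_printoptions(precision=4,suppress=True)
f=lambda n,p,z:print(n,w(c,(150+p[0]/4.444,160+p[1]/4.444),z))
f("blue",(97,200),.111);f("other",(203,257),.111)
for p in[(432,38),(753,150),(690,337),(360,215)]:f("corner",p,.067)
f("hub",(673,212),.14);f("handle",(707,165),.179)
f("V",(440,135),.135);f("mat",(490,165),.07);f("green",(57,320),.111)
f("scale",(100,95),.017);f("tile",(238,132),.006)
c=cams.get_calibration("wrist");print(c["fx"],c["cx"],c["cy"],c["extrinsics"])
E
```

```text
blue [0.4907 0.4292 0.111 ]
other [0.4414 0.3369 0.111 ]
corner [0.6425 0.1443 0.067 ]
corner [ 0.5389 -0.1395  0.067 ]
corner [ 0.375  -0.0794  0.067 ]
corner [0.4827 0.2074 0.067 ]
hub [ 0.4742 -0.0591  0.14  ]
handle [ 0.5072 -0.0831  0.179 ]
V [0.5413 0.1349 0.135 ]
mat [0.5262 0.0928 0.07  ]
green [0.3886 0.459  0.111 ]
scale [0.6025 0.4538 0.017 ]
tile [0.569  0.3266 0.006 ]
280.67037030939804 255.95708334445044 193.9979246516874 [[ 0.2467 -0.9158 -0.317   0.0595]
 [ 0.9691  0.2327  0.0819  0.5768]
 [-0.0013 -0.3274  0.9449  0.3739]
 [ 0.      0.      0.      1.    ]]
```

Emit:
step_arm([
  {"dp":[0.25,-0.09,0.04],"yaw":0,"grip":1},
  {"dp":[0.25,-0.09,0.04],"yaw":0,"grip":1},
  {"dp":[0.25,-0.09,0.04],"yaw":0,"grip":1},
  {"dp":[0.25,-0.09,0.04],"yaw":0,"grip":1},
  {"dp":[0.25,-0.09,0.04],"yaw":0,"grip":1},
])

```text
clock: 0.72
position: [0.3935, 0.4663, 0.2961]
ee_rot: [-0.0, 0.125, 0.992, -0.0]
contact_force: [-0.5, 0.6, -1.0]
width: 0.0849
gripper_force: 0.0
```

Emit:
step_arm([
  {"dp":[0.25,-0.09,0.02],"yaw":0,"grip":1},
  {"dp":[0.2,-0.09,0],"yaw":0,"grip":1},
  {"dp":[0,0,0],"yaw":0,"grip":1},
  {"dp":[0,0,0],"yaw":0,"grip":1},
])

```text
clock: 1.23
position: [0.4815, 0.4312, 0.2997]
ee_rot: [-0.001, 0.125, 0.992, -0.0]
contact_force: [-0.3, 0.7, -0.0]
width: 0.0855
gripper_force: 0.0
```

Run:
```python
from h import *
import json
s=manip.get_state();print(s["position"],s["ee_rot"])
c=cams.get_calibration("wrist");im=cams.get_image("wrist")
cv2.imwrite("pics/w1.png",im)
json.dump({k:(np.asarray(v).tolist()) for k,v in c.items()},open("w1.json","w"))
b=proj(c,(.4907,.4292,.111));print(b)
b2=cv2.resize(im,(800,600),interpolation=cv2.INTER_CUBIC);cv2.imwrite("pics/w1b.png",b2)
```

```text
[0.48153405 0.43115649 0.29965639] [-9.43622803e-04  1.24718898e-01  9.92191633e-01 -2.62714466e-04]
[257.23367456 184.22480207]
```

View pics/w1b.png

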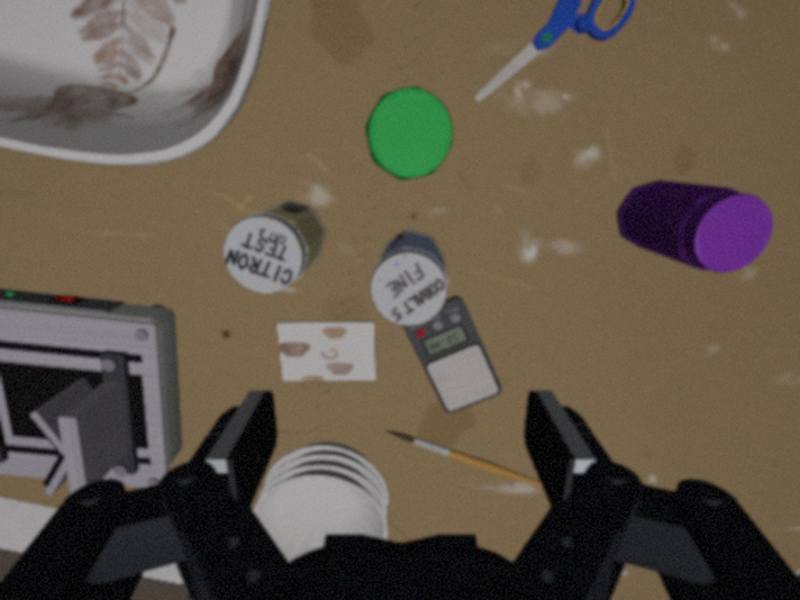

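Run:
```python
import cv2
im=cv2.imread("pics/w1.png")[135:220,225:300]
cv2.imwrite("pics/w1c.png",cv2.resize(im,None,fx=7,fy=7,interpolation=cv2.INTER_CUBIC))
```

```text
(no output)
```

View pics/w1c.png

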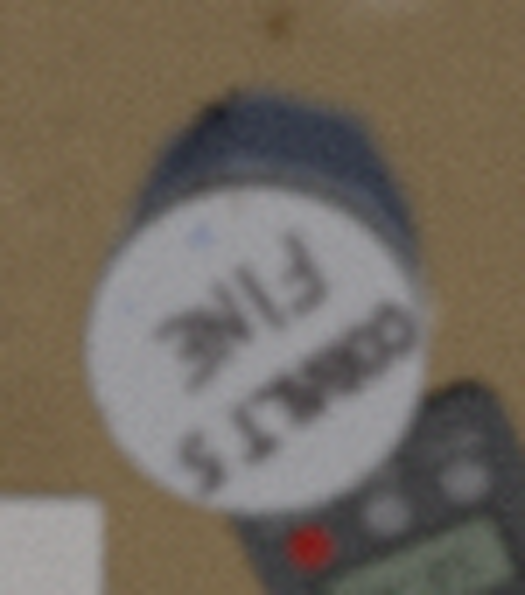

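Run:
```python
from h import *
import json
c=json.load(open("w1.json"))
g=lambda x,y,z:w(c,(225+x/7,135+y/7),z)
L=g(256,349,.111);print(L,g(425,349,.111)-g(87,349,.111))
P=[g(*p,0) for p in[(165,160),(240,92),(352,122),(395,190)]]
for p in P: d=p-L;print(p,np.hypot(*d[:2]),np.degrees(np.arctan2(d[1],d[0])))
d=P[2]-P[1];print(np.linalg.norm(d),np.degrees(np.arctan2(d[1],d[0])))
# fit octagon yaw by comparing silhouettes
for yaw in range(0,45,5):
    k=np.radians(yaw+22.5+45*np.arange(8));R=.029/np.cos(np.pi/8)
    q=[proj(c,(L[0]+R*np.cos(a),L[1]+R*np.sin(a),0)) for a in k]
    q=[((u-225)*7,(v-135)*7) for u,v in q];q.sort(key=lambda t:t[1]);print(yaw,np.round(q[:4]).tolist())
```

```text
[0.49265915 0.43382576 0.111     ] [0.01364468 0.05355911 0.        ]
[0.48022005 0.41882426 0.        ] 0.01948784220514942 -129.66519980346925
[0.46997515 0.43806008 0.        ] 0.023075816023719532 169.42653710562334
[0.48213907 0.45974021 0.        ] 0.027968390171869167 112.09488295503479
[0.49888699 0.46542786 0.        ] 0.03220991730300395 78.85154649093296
0.024859389287925342 60.70481689906782
0 [[268.0, 54.0], [159.0, 82.0], [364.0, 112.0], [103.0, 178.0]]
5 [[256.0, 53.0], [149.0, 90.0], [357.0, 102.0], [102.0, 190.0]]
10 [[243.0, 53.0], [348.0, 93.0], [140.0, 99.0], [391.0, 194.0]]
15 [[230.0, 54.0], [338.0, 84.0], [132.0, 109.0], [391.0, 181.0]]
20 [[217.0, 56.0], [328.0, 77.0], [124.0, 119.0], [389.0, 169.0]]
25 [[204.0, 59.0], [317.0, 70.0], [118.0, 130.0], [386.0, 157.0]]
30 [[192.0, 63.0], [305.0, 65.0], [113.0, 142.0], [382.0, 145.0]]
35 [[293.0, 60.0], [180.0, 69.0], [377.0, 133.0], [108.0, 153.0]]
40 [[281.0, 56.0], [169.0, 75.0], [371.0, 122.0], [105.0, 165.0]]
```

Emit:
step_arm([
  {"dp":[0.011,0.003,-0.06],"yaw":-0.88,"grip":1},
  {"dp":[0.011,0.003,-0.06],"yaw":-0.88,"grip":1},
  {"dp":[0.011,0.003,-0.06],"yaw":-0.88,"grip":1},
  {"dp":[0.011,0.003,-0.06],"yaw":-0.88,"grip":1},
  {"dp":[0.011,0.003,-0.06],"yaw":-0.88,"grip":1},
])

```text
clock: 1.9
position: [0.4914, 0.4352, 0.2402]
ee_rot: [-0.0, 0.44, 0.898, 0.0]
contact_force: [0.2, 0.3, -0.3]
width: 0.0854
gripper_force: 0.0
```

Emit:
step_arm([
  {"dp":[0,0,-0.06],"yaw":-0.88,"grip":1},
  {"dp":[0,0,-0.06],"yaw":-0.88,"grip":1},
  {"dp":[0,0,-0.06],"yaw":-0.88,"grip":1},
  {"dp":[0,0,0],"yaw":0,"grip":1},
  {"dp":[0,0,0],"yaw":0,"grip":1},
])

```text
clock: 2.52
position: [0.4925, 0.4349, 0.205]
ee_rot: [0.0, 0.606, 0.795, 0.0]
contact_force: [0.6, 0.2, -0.1]
width: 0.0853
gripper_force: 0.0
```

Run:
```python
from h import *
import json
s=manip.get_state();print(s["position"],s["ee_rot"],s["qpos"])
c=cams.get_calibration("wrist");im=cams.get_image("wrist")
json.dump({k:(np.asarray(v).tolist()) for k,v in c.items()},open("w2.json","w"))
cv2.imwrite("pics/w2.png",im)
print(proj(c,(.4927,.4338,.111)))
cv2.imwrite("pics/w2b.png",cv2.resize(im,(800,600),interpolation=cv2.INTER_CUBIC))
```

```text
[0.49253311 0.43487205 0.20500904] [7.89609521e-05 6.06289231e-01 7.95244103e-01 4.23330092e-04] [6.17428487e-01 4.27539869e-01 1.39989750e+00 1.04476349e-04
 1.31329996e+00 3.49377825e-01]
[256.61860216 207.16466224]
```

View pics/w2b.png

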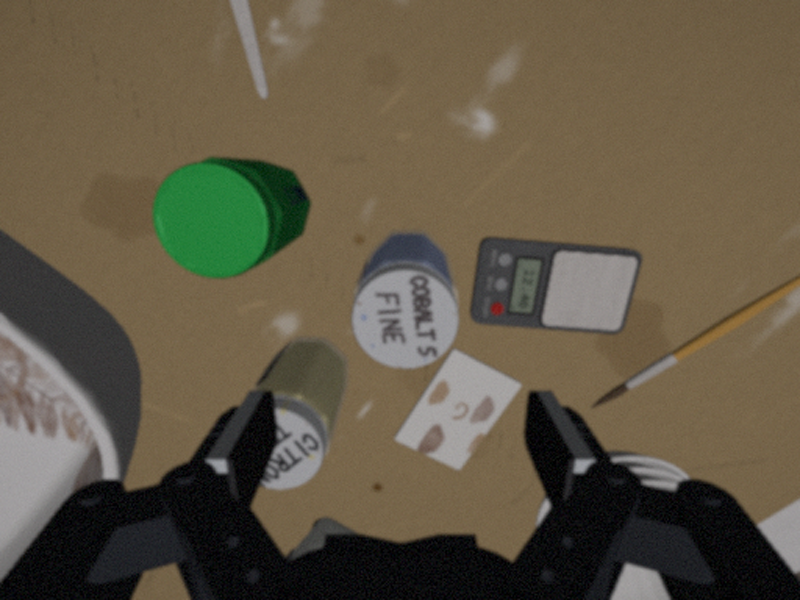

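Run:
```python
from h import *
import json
c=json.load(open("w2.json"))
print(w(c,(259.2,202.9),.111), (w(c,(459/1.5625,200),.111)-w(c,(352/1.5625,200),.111)))
p=np.array([.4925,.4349,.205])
a=np.radians(15.1);y=np.array([np.cos(a),np.sin(a),0])
for dz in(-.025,-.019,-.012,-.006,0):print(dz,[np.round(proj(c,p+[0,0,dz]+s*.0427*y)*1.5625) for s in(1,-1)])
```

```text
[0.49372673 0.43793308 0.111     ] [0.05326112 0.01463936 0.        ]
-0.025 [array([517., 390.]), array([287., 389.])]
-0.019 [array([521., 399.]), array([283., 398.])]
-0.012 [array([526., 410.]), array([278., 409.])]
-0.006 [array([531., 420.]), array([273., 419.])]
0 [array([537., 431.]), array([268., 430.])]
```

Emit:
step_arm([
  {"dp":[0.005,0.01,-0.2],"yaw":0,"grip":1},
  {"dp":[0,0,-0.2],"yaw":0,"grip":1},
  {"dp":[0,0,-0.1],"yaw":0,"grip":1},
  {"dp":[0,0,-0.085],"yaw":0,"grip":1},
  {"dp":[0,0,0],"yaw":0,"grip":1},
])

```text
clock: 3.2
position: [0.4937, 0.4359, 0.0865]
ee_rot: [-0.0, 0.607, 0.794, -0.001]
contact_force: [0.4, -0.1, 0.0]
width: 0.0854
gripper_force: 0.0
```

Emit:
step_arm([
  {"dp":[0,0,0],"yaw":0,"grip":0.5},
  {"dp":[0,0,0],"yaw":0,"grip":0.5},
  {"dp":[0,0,0],"yaw":0,"grip":0.5},
  {"dp":[0,0,0],"yaw":0,"grip":0.5},
  {"dp":[0,0,0],"yaw":0,"grip":0.5},
], squeeze=40)

```text
clock: 3.82
position: [0.4951, 0.437, 0.0891]
ee_rot: [0.0, 0.607, 0.794, 0.002]
contact_force: [-0.2, 0.8, 5.8]
width: 0.0571
gripper_force: 44.2
```

Emit:
step_arm([
  {"dp":[0,0,0.1],"yaw":0,"grip":0.5},
  {"dp":[0,0,0.2],"yaw":0,"grip":0.5},
  {"dp":[0,0,0.22],"yaw":0,"grip":0.5},
  {"dp":[0,0,0.22],"yaw":0,"grip":0.5},
  {"dp":[0,0,0.2],"yaw":0,"grip":0.5},
])

```text
clock: 4.45
position: [0.4937, 0.4358, 0.2763]
ee_rot: [-0.0, 0.607, 0.794, -0.0]
contact_force: [0.4, 1.2, -2.2]
width: 0.057
gripper_force: 43.4
```

Emit:
step_arm([
  {"dp":[0.07,-0.18,0],"yaw":-0.69,"grip":0.5},
  {"dp":[0.07,-0.18,0],"yaw":-0.69,"grip":0.5},
  {"dp":[0.07,-0.18,0],"yaw":-0.69,"grip":0.5},
  {"dp":[0.07,-0.18,0],"yaw":-0.69,"grip":0.5},
  {"dp":[0.07,-0.18,0],"yaw":-0.69,"grip":0.5},
])

```text
clock: 5.08
position: [0.5639, 0.2547, 0.2746]
ee_rot: [-0.0, 0.792, 0.611, -0.001]
contact_force: [0.6, -0.3, -2.8]
width: 0.0571
gripper_force: 43.3
```

Emit:
step_arm([
  {"dp":[0.07,-0.18,0],"yaw":-0.68,"grip":0.5},
  {"dp":[0,0,0],"yaw":0,"grip":0.5},
  {"dp":[0,0,0],"yaw":0,"grip":0.5},
  {"dp":[0,0,0],"yaw":0,"grip":0.5},
])

```text
clock: 5.58
position: [0.5776, 0.221, 0.2751]
ee_rot: [-0.0, 0.82, 0.572, -0.0]
contact_force: [0.0, 0.6, -1.9]
width: 0.057
gripper_force: 43.4
```

Run:
```python
from h import *
import json
s=manip.get_state();print(s["position"],s["ee_rot"],s["qpos"],s["width"])
c=cams.get_calibration("wrist");im=cams.get_image("wrist")
json.dump({k:(np.asarray(v).tolist()) for k,v in c.items()},open("w3.json","w"))
cv2.imwrite("pics/w3.png",im)
print(proj(c,(.527,.08,.07)),proj(c,(.474,-.059,.14)))
cv2.imwrite("pics/w3b.png",cv2.resize(im,(800,600),interpolation=cv2.INTER_CUBIC))
```

```text
[0.57759447 0.22104581 0.27508147] [-2.80738454e-04  8.20307658e-01  5.71922387e-01 -2.23669959e-04] [2.52846773e-01 3.32982554e-01 1.37477899e+00 3.73830186e-04
 1.43444610e+00 6.05897201e-01] 0.05696959635569091
[257.08887112 278.2006483 ] [255.76012578 408.12635439]
```

View pics/w3b.png

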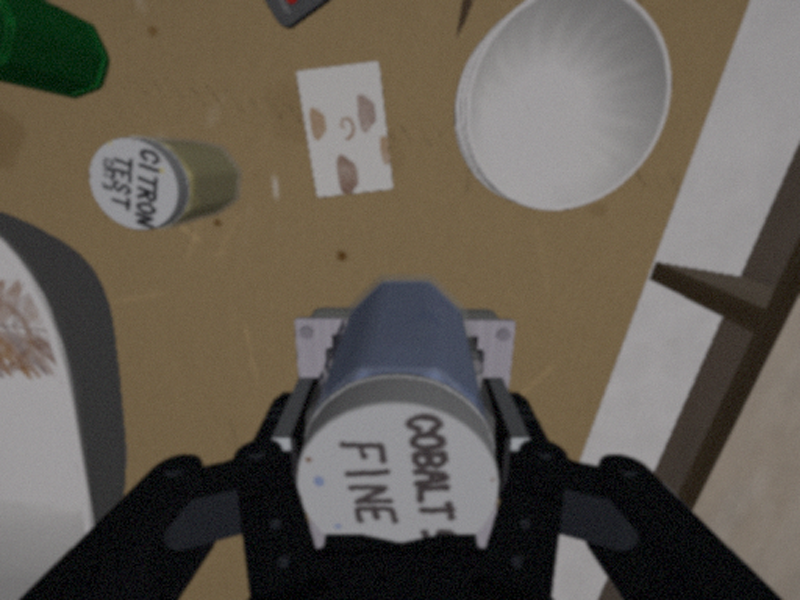

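Emit:
step_arm([
  {"dp":[0,0,0.15],"yaw":0,"grip":0.5},
  {"dp":[-0.08,-0.22,0.1],"yaw":0,"grip":0.5},
  {"dp":[-0.08,-0.22,0.05],"yaw":0,"grip":0.5},
  {"dp":[-0.08,-0.22,0],"yaw":0,"grip":0.5},
  {"dp":[-0.08,-0.22,0],"yaw":0,"grip":0.5},
])

```text
clock: 6.25
position: [0.5134, 0.0438, 0.3357]
ee_rot: [0.0, 0.82, 0.572, 0.0]
contact_force: [0.3, -0.5, -1.5]
width: 0.057
gripper_force: 43.7
```

Emit:
step_arm([
  {"dp":[-0.08,-0.22,0],"yaw":0,"grip":0.5},
  {"dp":[-0.08,-0.2,0],"yaw":0,"grip":0.5},
  {"dp":[0,0,0],"yaw":0,"grip":0.5},
  {"dp":[0,0,0],"yaw":0,"grip":0.5},
])

```text
clock: 6.75
position: [0.4823, -0.039, 0.3355]
ee_rot: [-0.0, 0.821, 0.572, 0.001]
contact_force: [-0.0, -0.1, -1.9]
width: 0.057
gripper_force: 43.2
```

Run:
```python
from h import *
import json
s=manip.get_state();print(s["position"],s["ee_rot"],s["qpos"],s["width"])
c=cams.get_calibration("wrist");im=cams.get_image("wrist")
json.dump({k:(np.asarray(v).tolist()) for k,v in c.items()},open("w4.json","w"))
cv2.imwrite("pics/w4.png",im)
print(proj(c,(.527,.08,.07)))
cv2.imwrite("pics/w4b.png",cv2.resize(im[:288,64:448],(800,600),interpolation=cv2.INTER_CUBIC))
```

```text
[ 0.48234907 -0.03896679  0.3355028 ] [-1.27122889e-04  8.20546242e-01  5.71579837e-01  5.81046477e-04] [-2.25249723e-01  9.94798235e-02  1.53814131e+00  1.03366591e-03
  1.50337870e+00  1.28617199e-01] 0.057030740293398205
[256.55512499  59.86502573]
```

View pics/w4b.png

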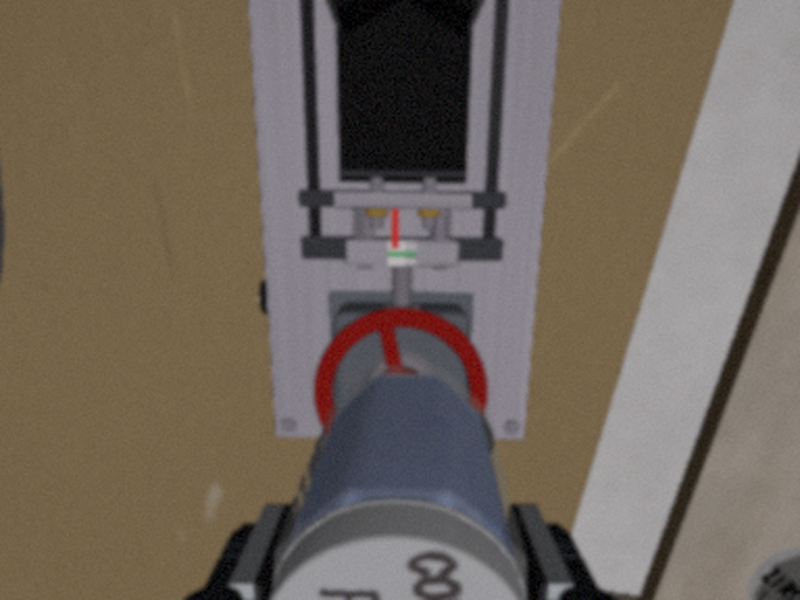

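Emit:
step_arm([
  {"dp":[-0.085,-0.235,0.1],"yaw":0,"grip":0.5},
  {"dp":[0,0,0],"yaw":0,"grip":0.5},
  {"dp":[0,0,0],"yaw":0,"grip":0.5},
  {"dp":[0,0,0],"yaw":0,"grip":0.5},
])

```text
clock: 7.3
position: [0.4653, -0.0855, 0.3548]
ee_rot: [-0.001, 0.82, 0.572, -0.0]
contact_force: [-0.2, -0.1, -1.9]
width: 0.0572
gripper_force: 43.0
```

Run:
```python
from h import *
import json
s=manip.get_state();print(s["position"],s["ee_rot"],s["width"])
c=cams.get_calibration("wrist");im=cams.get_image("wrist")
json.dump({k:(np.asarray(v).tolist()) for k,v in c.items()},open("w5.json","w"))
cv2.imwrite("pics/w5.png",im)
print(proj(c,(.527,.08,.07)),np.array(c["extrinsics"])[:3,3])
cv2.imwrite("pics/w5b.png",cv2.resize(im[10:160,156:356],(800,600),interpolation=cv2.INTER_CUBIC))
```

```text
[ 0.46533714 -0.08554019  0.35477483] [-6.06838161e-04  8.20195646e-01  5.72082803e-01 -2.99261220e-05] 0.05724895099579733
[256.95218617  17.9716913 ] [ 0.49405036 -0.00729489  0.47315002]
```

View pics/w5b.png

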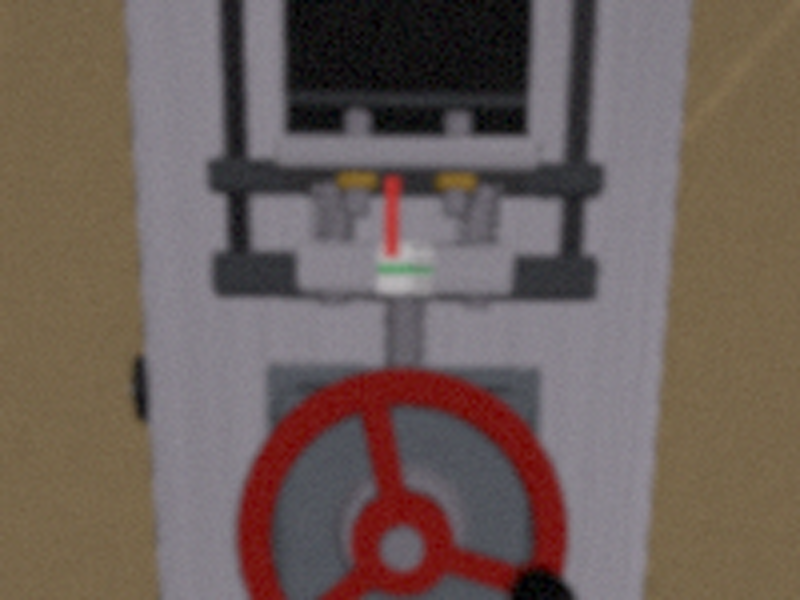

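Emit:
step_arm([
  {"dp":[0.085,0.235,0],"yaw":0,"grip":0.5},
  {"dp":[0.085,0.235,0],"yaw":0,"grip":0.5},
  {"dp":[0,0,0],"yaw":0,"grip":0.5},
  {"dp":[0,0,0],"yaw":0,"grip":0.5},
])

```text
clock: 7.85
position: [0.4989, 0.0076, 0.3549]
ee_rot: [-0.0, 0.82, 0.572, -0.001]
contact_force: [0.5, -0.1, -3.3]
width: 0.0573
gripper_force: 42.8
```

Run:
```python
from h import *
import json
np.set_printoptions(precision=4,suppress=True)
s=manip.get_state();print(s["position"])
c=cams.get_calibration("wrist");im=cams.get_image("wrist")
json.dump({k:(np.asarray(v).tolist()) for k,v in c.items()},open("w6.json","w"))
cv2.imwrite("pics/w6.png",im)
print(proj(c,(.527,.08,.07)))
cv2.imwrite("pics/w6b.png",cv2.resize(im[0:150,156:356],(800,600),interpolation=cv2.INTER_CUBIC))
c=json.load(open("w5.json"));g=lambda x,y,z:w(c,(156+x/4,10+y/4),z)
ey=np.array([.347,.938,0]);ex=np.array([.938,-.347,0])
hub=g(403,547,.14);print("hub",hub,"handle",g(545,600,.179))
def r(n,p):d=p-hub;print(n,p,"rel hub x,y",d@ex,d@ey)
for z in(.07,.1,.135):r("padL",g(288,95,z));r("padR",g(528,95,z))
for a in((127,0),(690,0),(158,590),(643,590)):r("edge",g(*a,.067))
r("plate",g(403,135,.135));
```

```text
[0.4989 0.0076 0.3549]
[257.202  101.0148]
hub [ 0.4754 -0.0599  0.14  ] handle [ 0.5082 -0.08    0.179 ]
padL [0.4865 0.0763 0.07  ] rel hub x,y -0.036799954203786955 0.1316284716436643
padR [0.558 0.05  0.07 ] rel hub x,y 0.039366293726310064 0.13178254327928826
padL [0.4871 0.0701 0.1   ] rel hub x,y -0.034114913145883004 0.12598605898964807
padR [0.5532 0.0458 0.1   ] rel hub x,y 0.03638350071965351 0.1261286655408219
padL [0.4877 0.0628 0.135 ] rel hub x,y -0.03098236524499509 0.11940324422662917
padR [0.5477 0.0408 0.135 ] rel hub x,y 0.032903575545220845 0.11953247484594441
edge [0.4491 0.1186 0.067 ] rel hub x,y -0.08653808749676929 0.15829921469024108
edge [0.614 0.058 0.067] rel hub x,y 0.08917335879512825 0.15864282832426052
edge [ 0.3816 -0.0552  0.067 ] rel hub x,y -0.08956793580985575 -0.028196857570954983
edge [ 0.5484 -0.1165  0.067 ] rel hub x,y 0.08810908779440414 -0.02776433707898243
plate [0.5132 0.0434 0.135 ] rel hub x,y -0.0003373407966100328 0.10995826949802567
```

View pics/w6b.png

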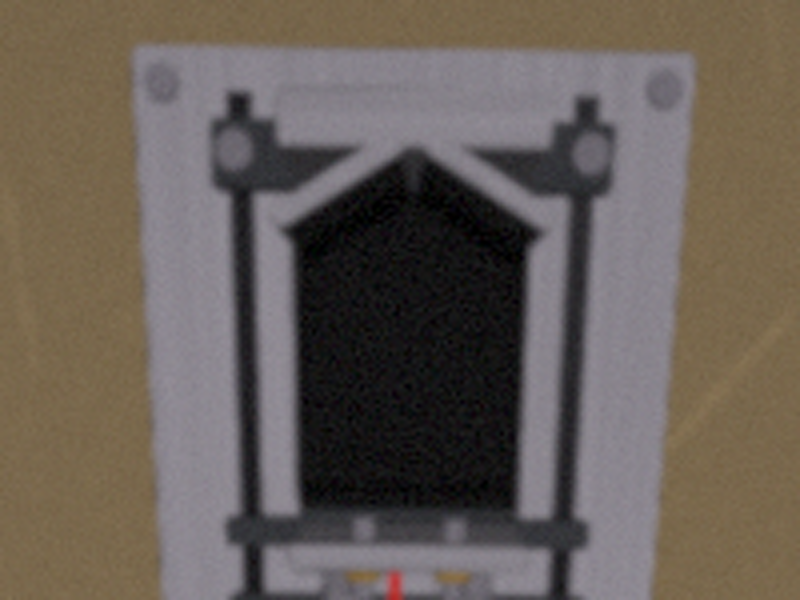

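Run:
```python
from h import *
import json
np.set_printoptions(precision=4,suppress=True)
c=json.load(open("w6.json"));g=lambda x,y,z:w(c,(156+x/4,y/4),z)
C=[g(*p,.067) for p in((137,47),(693,54))];print(C,np.linalg.norm(C[0]-C[1]))
d=C[1]-C[0];print("yaw",np.degrees(np.arctan2(d[1],d[0])))
hub=np.array([.4754,-.0599,.14])
m=(C[0]+C[1])/2
a=np.radians(-20.2);ex=np.array([np.cos(a),np.sin(a),0]);ey=np.array([-ex[1],ex[0],0])
O=m-.155*ey;print("centre",O,"hub rel",(hub-O)@ex,(hub-O)@ey)
r=lambda n,p:print(n,p,(p-O)@ex,(p-O)@ey)
r("Vapex",g(415,148,.135));r("VL",g(290,235,.135));r("VR",g(543,235,.135))
r("VLo",g(275,218,.135));r("VRo",g(555,215,.135))
for row in(505,520):r("pad135",g(415,row,.135))
c5=json.load(open("w5.json"))
for row in(93,100,107):
  r("pad5",w(c5,(156+403/4,10+row/4),.135))
  r("pad5 z.12",w(c5,(156+403/4,10+row/4),.12))
```

```text
[array([0.4849, 0.2083, 0.067 ]), array([0.6474, 0.1465, 0.067 ])] 0.17390981547007642
yaw -20.82052623843812
centre [0.5126 0.0319 0.067 ] hub rel -0.003202741435726084 -0.0990475405400033
Vapex [0.552 0.141 0.135] -0.0006982861141863404 0.11590743340691438
VL [0.5127 0.133  0.135 ] -0.034743260557609304 0.09484026902529326
VR [0.5776 0.1091 0.135 ] 0.03435752756506575 0.09485053789116998
VLo [0.5105 0.1382 0.135 ] -0.038688790486823214 0.09903164752347315
VRo [0.5822 0.1127 0.135 ] 0.037409873500274464 0.09977799232067469
pad135 [0.5202 0.0535 0.135 ] -0.00026362385826445483 0.022816965121443423
pad135 [0.5188 0.0494 0.135 ] -0.0002434124409011559 0.018488339202272306
pad5 [0.5166 0.0527 0.135 ] -0.003401902067333511 0.020884639433206828
pad5 z.12 [0.5176 0.0554 0.12  ] -0.003381405624120769 0.02372905959046897
pad5 [0.5161 0.0512 0.135 ] -0.0033996369480536397 0.019236969539622287
pad5 z.12 [0.517  0.0538 0.12  ] -0.0033790400263940383 0.022008300692993314
pad5 [0.5155 0.0496 0.135 ] -0.003397363650990451 0.01758335104660378
pad5 z.12 [0.5164 0.0521 0.12  ] -0.003376665888125696 0.020281329322106904
```

Emit:
step_arm([
  {"dp":[0.09,0.222,0],"yaw":0,"grip":0.5},
  {"dp":[0.09,0.222,0],"yaw":0,"grip":0.5},
  {"dp":[0,0,-0.2],"yaw":0,"grip":0.5},
  {"dp":[0,0,-0.25],"yaw":0,"grip":0.5},
  {"dp":[0,0,-0.1],"yaw":0,"grip":0.5},
])

```text
clock: 8.52
position: [0.5332, 0.0948, 0.2422]
ee_rot: [-0.001, 0.821, 0.571, -0.003]
contact_force: [0.4, -0.2, -1.3]
width: 0.0572
gripper_force: 43.9
```

Emit:
step_arm([
  {"dp":[0,0,0],"yaw":0,"grip":0.5},
  {"dp":[0,0,0],"yaw":0,"grip":0.5},
])

```text
clock: 8.78
position: [0.5361, 0.0953, 0.2466]
ee_rot: [0.001, 0.821, 0.571, 0.001]
contact_force: [0.3, 0.1, -2.8]
width: 0.0571
gripper_force: 43.9
```

Emit:
step_arm([
  {"dp":[-0.003,0.005,-0.15],"yaw":0,"grip":0.5},
  {"dp":[0,0,-0.15],"yaw":0,"grip":0.5},
  {"dp":[0,0,-0.1],"yaw":0,"grip":0.5},
  {"dp":[0,0,0],"yaw":0,"grip":0.5},
  {"dp":[0,0,0],"yaw":0,"grip":0.5},
])

```text
clock: 9.4
position: [0.5359, 0.0969, 0.1671]
ee_rot: [0.001, 0.821, 0.571, 0.001]
contact_force: [0.6, -1.2, -2.6]
width: 0.057
gripper_force: 43.9
```

Emit:
step_arm([
  {"dp":[0,0,-0.015],"yaw":0,"grip":0.5},
  {"dp":[0,0,0],"yaw":0,"grip":0.5},
])

```text
clock: 9.65
position: [0.5348, 0.097, 0.1629]
ee_rot: [0.0, 0.821, 0.571, 0.0]
contact_force: [0.0, 0.2, -2.2]
width: 0.057
gripper_force: 43.9
```

Emit:
step_arm([
  {"dp":[0,0,-0.01],"yaw":0,"grip":0.5},
  {"dp":[0,0,0],"yaw":0,"grip":0.5},
])

```text
clock: 9.9
position: [0.5344, 0.097, 0.1602]
ee_rot: [-0.0, 0.821, 0.571, -0.0]
contact_force: [0.8, 0.1, -2.1]
width: 0.057
gripper_force: 43.9
```

Emit:
step_arm([
  {"dp":[0,0,-0.007],"yaw":0,"grip":0.5},
  {"dp":[0,0,0],"yaw":0,"grip":0.5},
])

```text
clock: 10.15
position: [0.5347, 0.0971, 0.1593]
ee_rot: [0.0, 0.821, 0.571, 0.0]
contact_force: [-1.3, 0.5, 2.1]
width: 0.057
gripper_force: 44.4
```

Emit:
step_arm([
  {"dp":[0,0,-0.006],"yaw":0,"grip":0.5},
  {"dp":[0,0,0],"yaw":0,"grip":0.5},
])

```text
clock: 10.4
position: [0.5347, 0.0973, 0.1592]
ee_rot: [0.0, 0.821, 0.571, 0.001]
contact_force: [-2.4, 0.6, 8.3]
width: 0.0572
gripper_force: 45.2
```

Emit:
step_arm([
  {"dp":[0,0,0.004],"yaw":0,"grip":0.72},
  {"dp":[0,0,0],"yaw":0,"grip":0.8},
  {"dp":[0,0,0],"yaw":0,"grip":1},
  {"dp":[0,0,0],"yaw":0,"grip":1},
  {"dp":[0,0,0],"yaw":0,"grip":1},
])

```text
clock: 11.02
position: [0.5346, 0.097, 0.1584]
ee_rot: [-0.0, 0.821, 0.571, -0.0]
contact_force: [-0.8, -0.2, 0.3]
width: 0.0853
gripper_force: 0.0
```

Emit:
step_arm([
  {"dp":[0,0,0.1],"yaw":0,"grip":1},
  {"dp":[0,0,0.2],"yaw":0,"grip":1},
  {"dp":[0,0,0.25],"yaw":0,"grip":1},
  {"dp":[0,0,0.2],"yaw":0,"grip":1},
  {"dp":[0,0,0],"yaw":0,"grip":1},
])

```text
clock: 11.65
position: [0.5363, 0.0971, 0.3122]
ee_rot: [0.002, 0.821, 0.571, 0.003]
contact_force: [0.6, 0.1, -0.7]
width: 0.0853
gripper_force: 0.0
```

Emit:
step_arm([
  {"dp":[-0.085,-0.235,0],"yaw":0,"grip":1},
  {"dp":[-0.085,-0.235,0],"yaw":0,"grip":1},
  {"dp":[0,0,0],"yaw":0,"grip":1},
  {"dp":[0,0,0],"yaw":0,"grip":1},
])

```text
clock: 12.15
position: [0.5004, 0.0033, 0.3077]
ee_rot: [-0.001, 0.821, 0.571, -0.0]
contact_force: [0.6, 0.4, 0.6]
width: 0.0853
gripper_force: 0.0
```

Run:
```python
from h import *
import json
s=manip.get_state();print(s["position"],s["qpos"],s["contact_force"])
c=cams.get_calibration("wrist");im=cams.get_image("wrist")
json.dump({k:(np.asarray(v).tolist()) for k,v in c.items()},open("w7.json","w"))
cv2.imwrite("pics/w7.png",im)
for P in((.535,.097,.181),(.4754,-.0599,.14),(.508,-.081,.179)):print(proj(c,P))
cv2.imwrite("pics/w7b.png",cv2.resize(im,(800,600),interpolation=cv2.INTER_CUBIC))
```

```text
[0.50040544 0.00329857 0.30772086] [-1.33142101e-01  1.36860021e-01  1.56128196e+00  8.84020928e-04
  1.44460653e+00  2.21959132e-01] [0.64226754 0.36078915 0.55343021]
[256.26483291  75.2793621 ]
[254.99085571 237.47670063]
[292.05988229 263.06795534]
```

View pics/w7b.png

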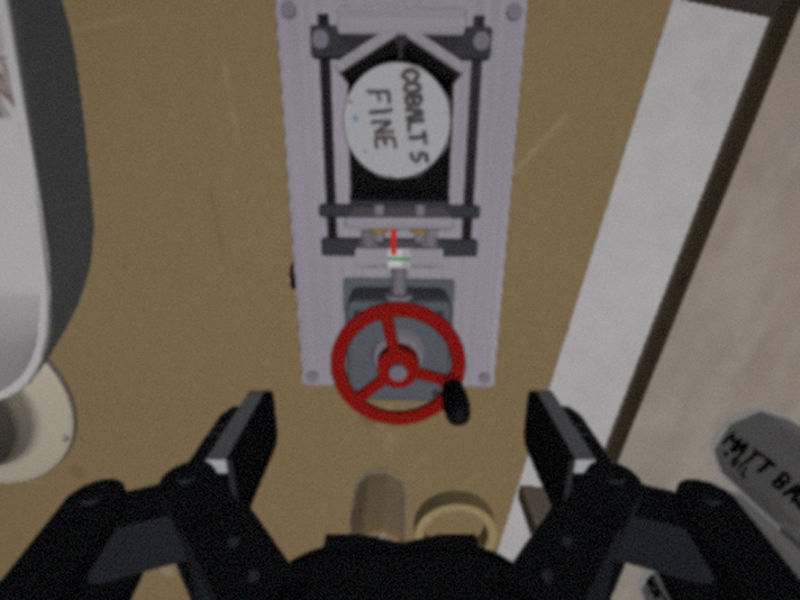

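Emit:
step_arm([
  {"dp":[0.022,-0.213,0],"yaw":0,"grip":0.7},
  {"dp":[0.021,-0.213,0],"yaw":0,"grip":0.7},
  {"dp":[0,0,-0.2],"yaw":0,"grip":0.7},
  {"dp":[0,0,-0.2],"yaw":0,"grip":0.7},
  {"dp":[0,0,0],"yaw":0,"grip":0.7},
])

```text
clock: 12.82
position: [0.5075, -0.0806, 0.2254]
ee_rot: [-0.003, 0.82, 0.572, -0.002]
contact_force: [0.2, -0.0, 1.1]
width: 0.0599
gripper_force: 0.0
```

Emit:
step_arm([
  {"dp":[0,0,0],"yaw":0,"grip":0.7},
  {"dp":[0,0,0],"yaw":0,"grip":0.7},
])

```text
clock: 13.08
position: [0.5105, -0.0821, 0.2304]
ee_rot: [0.001, 0.82, 0.572, 0.001]
contact_force: [0.5, -0.2, 0.3]
width: 0.0597
gripper_force: 0.0
```

Down 0.061 to z ≈ 0.169.

Emit:
step_arm([
  {"dp":[0,0,-0.15],"yaw":0,"grip":0.7},
  {"dp":[0,0,-0.1],"yaw":0,"grip":0.7},
  {"dp":[0,0,-0.055],"yaw":0,"grip":0.7},
  {"dp":[0,0,0],"yaw":0,"grip":0.7},
  {"dp":[0,0,0],"yaw":0,"grip":0.7},
])

```text
clock: 13.7
position: [0.51, -0.0824, 0.1686]
ee_rot: [0.001, 0.821, 0.571, 0.001]
contact_force: [-0.5, 0.5, -0.3]
width: 0.0597
gripper_force: 0.0
```

Emit:
step_arm([
  {"dp":[0,0,0],"yaw":0,"grip":0.1},
  {"dp":[0,0,0],"yaw":0,"grip":0.1},
  {"dp":[0,0,0],"yaw":0,"grip":0.1},
  {"dp":[0,0,0],"yaw":0,"grip":0.1},
  {"dp":[0,0,0],"yaw":0,"grip":0.1},
], squeeze=60)

```text
clock: 14.32
position: [0.509, -0.0822, 0.1681]
ee_rot: [0.0, 0.821, 0.571, 0.0]
contact_force: [-3.0, 0.6, 5.7]
width: 0.0167
gripper_force: 58.8
```

Emit:
step_arm([
  {"dp":[0,0,0],"yaw":0,"grip":0.1},
  {"dp":[0,0,0],"yaw":0,"grip":0.1},
])

```text
clock: 14.58
position: [0.509, -0.0822, 0.1681]
ee_rot: [0.0, 0.821, 0.571, 0.0]
contact_force: [-2.1, 0.2, 6.0]
width: 0.0169
gripper_force: 58.8
```

Run:
```python
import numpy as np
t=np.radians(-33.6-12*np.arange(0,46));p=.21*np.c_[np.cos(t),np.sin(t)]
d=np.diff(np.round(p,3),axis=0)
for i in range(0,45,5):print(round(np.degrees(t[i]),1)," ".join(f"[{a:.3f},{b:.3f}]" for a,b in d[i:i+5]))
```

```text
-33.6 [-0.028,-0.034] [-0.034,-0.027] [-0.040,-0.020] [-0.042,-0.011] [-0.044,-0.002]
-93.6 [-0.043,0.008] [-0.041,0.016] [-0.037,0.024] [-0.031,0.032] [-0.023,0.037]
-153.6 [-0.015,0.041] [-0.007,0.043] [0.003,0.044] [0.012,0.042] [0.020,0.039]
-213.6 [0.028,0.034] [0.034,0.027] [0.040,0.020] [0.042,0.011] [0.044,0.002]
-273.6 [0.043,-0.008] [0.041,-0.016] [0.037,-0.024] [0.031,-0.032] [0.023,-0.037]
-333.6 [0.015,-0.041] [0.007,-0.043] [-0.003,-0.044] [-0.012,-0.042] [-0.020,-0.039]
-393.6 [-0.028,-0.034] [-0.034,-0.027] [-0.040,-0.020] [-0.042,-0.011] [-0.044,-0.002]
-453.6 [-0.043,0.008] [-0.041,0.016] [-0.037,0.024] [-0.031,0.032] [-0.023,0.037]
-513.6 [-0.015,0.041] [-0.007,0.043] [0.003,0.044] [0.012,0.042] [0.020,0.039]
```

Emit:
step_arm([
  {"dp":[-0.028,-0.034,0],"yaw":0,"grip":0.1},
  {"dp":[-0.034,-0.027,0],"yaw":0,"grip":0.1},
])

```text
clock: 14.82
position: [0.4992, -0.0914, 0.1682]
ee_rot: [-0.001, 0.821, 0.571, 0.004]
contact_force: [4.7, 11.1, 3.0]
width: 0.0164
gripper_force: 58.6
```

Emit:
step_arm([
  {"dp":[-0.04,-0.02,0],"yaw":0,"grip":0.1},
  {"dp":[-0.042,-0.011,0],"yaw":0,"grip":0.1},
  {"dp":[-0.044,-0.002,0],"yaw":0,"grip":0.1},
])

```text
clock: 15.2
position: [0.4757, -0.0984, 0.1682]
ee_rot: [0.001, 0.821, 0.57, 0.006]
contact_force: [10.0, 10.3, -1.1]
width: 0.0165
gripper_force: 58.5
```

Emit:
step_arm([
  {"dp":[-0.043,0.008,0],"yaw":0,"grip":0.1},
  {"dp":[-0.041,0.016,0],"yaw":0,"grip":0.1},
  {"dp":[-0.037,0.024,0],"yaw":0,"grip":0.1},
  {"dp":[-0.031,0.032,0],"yaw":0,"grip":0.1},
  {"dp":[-0.023,0.037,0],"yaw":0,"grip":0.1},
])

```text
clock: 15.82
position: [0.4415, -0.08, 0.1683]
ee_rot: [0.006, 0.821, 0.572, 0.003]
contact_force: [8.0, -5.9, -5.4]
width: 0.0171
gripper_force: 58.7
```

Emit:
step_arm([
  {"dp":[-0.015,0.041,0],"yaw":0,"grip":0.1},
  {"dp":[-0.007,0.043,0],"yaw":0,"grip":0.1},
  {"dp":[0.003,0.044,0],"yaw":0,"grip":0.1},
  {"dp":[0.012,0.042,0],"yaw":0,"grip":0.1},
  {"dp":[0.02,0.039,0],"yaw":0,"grip":0.1},
])

```text
clock: 16.45
position: [0.438, -0.0385, 0.1681]
ee_rot: [0.002, 0.82, 0.572, -0.003]
contact_force: [-5.5, -8.6, 8.7]
width: 0.0166
gripper_force: 60.1
```

```bash
cat > tq.py <<'E'
from h import *
import sys
P=np.array([[.509,-.0822],[.4992,-.0914],[.4757,-.0984],[.4415,-.08]])
s=manip.get_state();p=s["position"][:2];P=np.vstack([P,p])
from scipy.optimize import least_squares
r=least_squares(lambda h:np.hypot(*(P-h).T)-.042,[.4745,-.0593]);print("fit",r.x,r.fun)
H=r.x
F=s["contact_force"][:2];d=p-H
print("ang",np.degrees(np.arctan2(d[1],d[0])),"r",np.hypot(*d),"torque/0.042",(d[0]*F[1]-d[1]*F[0])/.042,"Frad",F@d/np.hypot(*d),"mom",s["moment"])
E
python3 tq.py
```

```text
fit [ 0.47606227 -0.05630567] [-1.02383678e-04  3.53015518e-05  9.58924456e-05 -9.56770677e-05
  1.88095594e-05]
ang 154.88104924694267 r 0.0420188095593763 torque/0.042 10.14191147100647 Frad 1.2977851439631805 mom [-1.33783494  0.92864201 -0.03002837]
```

Run:
```python
import numpy as np
t=np.radians(150.6-10*np.arange(0,61));p=.21*np.c_[np.cos(t),np.sin(t)]
d=np.diff(np.round(p,3),axis=0)
for i in range(0,60,5):print(round(np.degrees(t[i]),1)," ".join(f"[{a:.3f},{b:.3f}]" for a,b in d[i:i+5]))
```

```text
150.6 [0.021,0.030] [0.025,0.026] [0.030,0.022] [0.033,0.016] [0.035,0.009]
100.6 [0.037,0.004] [0.036,-0.003] [0.036,-0.009] [0.033,-0.015] [0.030,-0.021]
50.6 [0.026,-0.025] [0.022,-0.030] [0.016,-0.033] [0.009,-0.035] [0.004,-0.037]
0.6 [-0.003,-0.036] [-0.009,-0.036] [-0.015,-0.033] [-0.021,-0.030] [-0.025,-0.026]
-49.4 [-0.030,-0.022] [-0.033,-0.016] [-0.035,-0.009] [-0.037,-0.004] [-0.036,0.003]
-99.4 [-0.036,0.009] [-0.033,0.015] [-0.030,0.021] [-0.026,0.025] [-0.022,0.030]
-149.4 [-0.016,0.033] [-0.009,0.035] [-0.004,0.037] [0.003,0.036] [0.009,0.036]
-199.4 [0.015,0.033] [0.021,0.030] [0.025,0.026] [0.030,0.022] [0.033,0.016]
-249.4 [0.035,0.009] [0.037,0.004] [0.036,-0.003] [0.036,-0.009] [0.033,-0.015]
-299.4 [0.030,-0.021] [0.026,-0.025] [0.022,-0.030] [0.016,-0.033] [0.009,-0.035]
-349.4 [0.004,-0.037] [-0.003,-0.036] [-0.009,-0.036] [-0.015,-0.033] [-0.021,-0.030]
-399.4 [-0.025,-0.026] [-0.030,-0.022] [-0.033,-0.016] [-0.035,-0.009] [-0.037,-0.004]
```

Emit:
step_arm([
  {"dp":[0.021,0.03,0],"yaw":0,"grip":0.1},
  {"dp":[0.025,0.026,0],"yaw":0,"grip":0.1},
  {"dp":[0.03,0.022,0],"yaw":0,"grip":0.1},
  {"dp":[0.033,0.016,0],"yaw":0,"grip":0.1},
  {"dp":[0.035,0.009,0],"yaw":0,"grip":0.1},
])

```text
clock: 17.08
position: [0.4644, -0.0157, 0.168]
ee_rot: [-0.002, 0.82, 0.572, -0.004]
contact_force: [-9.7, -2.0, 12.7]
width: 0.0165
gripper_force: 60.7
```

```bash
python3 tq.py
```

```text
fit [ 0.47606249 -0.05623946] [-6.16032382e-05  9.04739654e-05  1.62101634e-04 -5.80234484e-05
  1.73380741e-04]
ang 105.99331428726035 r 0.0421733807410897 torque/0.042 9.88301190530625 Frad 0.7353939051738935 mom [-0.32216178  1.53190324 -0.00308189]
```

Emit:
step_arm([
  {"dp":[0.037,0.004,0],"yaw":0,"grip":0.1},
  {"dp":[0.036,-0.003,0],"yaw":0,"grip":0.1},
  {"dp":[0.036,-0.009,0],"yaw":0,"grip":0.1},
  {"dp":[0.033,-0.015,0],"yaw":0,"grip":0.1},
  {"dp":[0.03,-0.021,0],"yaw":0,"grip":0.1},
])

```text
clock: 17.7
position: [0.4985, -0.0206, 0.168]
ee_rot: [-0.005, 0.821, 0.571, -0.001]
contact_force: [-9.8, 10.0, 13.1]
width: 0.0166
gripper_force: 60.9
```

```bash
python3 tq.py
```

```text
fit [ 0.47611746 -0.05626391] [-1.19909907e-04  3.98422214e-05  1.38159148e-04 -2.65453663e-05
  9.71163141e-05]
ang 57.80130135703636 r 0.042097116314108174 torque/0.042 13.662701614026043 Frad 3.24281360940517 mom [ 1.49962242  1.48746364 -0.05198351]
```

Emit:
step_arm([
  {"dp":[0.026,-0.025,0],"yaw":0,"grip":0.1},
])

```text
clock: 17.82
position: [0.5041, -0.0248, 0.1681]
ee_rot: [-0.006, 0.821, 0.571, -0.0]
contact_force: [-8.9, 12.7, 12.4]
width: 0.0166
gripper_force: 60.8
```

```bash
python3 tq.py
```

```text
fit [ 0.47612414 -0.05626694] [-1.27029378e-04  3.36443143e-05  1.35197984e-04 -2.27485601e-05
  9.60752584e-05]
ang 48.33942864185953 r 0.04209607525839433 torque/0.042 15.149404349131636 Frad 3.5671961248366384 mom [ 1.88498617  1.29483045 -0.04407965]
```

Emit:
step_arm([
  {"dp":[0.022,-0.03,0],"yaw":0,"grip":0.1},
])

```text
clock: 17.95
position: [0.509, -0.03, 0.1681]
ee_rot: [-0.006, 0.821, 0.571, 0.001]
contact_force: [-6.6, 14.2, 12.4]
width: 0.0164
gripper_force: 60.7
```

```bash
python3 tq.py
```

```text
fit [ 0.47611239 -0.05628183] [-1.27021557e-04  2.76510296e-05  1.20186625e-04 -4.08649846e-05
  6.66022700e-05]
ang 38.612766339255934 r 0.04206660227004361 torque/0.042 15.23630662264473 Frad 3.7279303861820825 mom [2.16311968 1.08186487 0.00612021]
```

Emit:
step_arm([
  {"dp":[0.009,-0.016,0],"yaw":0,"grip":0.1},
])

```text
clock: 18.08
position: [0.5112, -0.0331, 0.1681]
ee_rot: [-0.006, 0.821, 0.57, 0.001]
contact_force: [-5.9, 14.6, 11.3]
width: 0.0164
gripper_force: 60.7
```

```bash
python3 tq.py
```

```text
fit [ 0.4761091  -0.05628634] [-1.27229879e-04  2.56899800e-05  1.15646340e-04 -4.61251505e-05
  5.85994998e-05]
ang 33.44427504915784 r 0.04205859949984965 torque/0.042 15.456350879381137 Frad 3.167019024635594 mom [ 2.38420111  0.96883373 -0.02740143]
```

Emit:
step_arm([
  {"dp":[0.007,-0.017,0],"yaw":0,"grip":0.1},
])

```text
clock: 18.2
position: [0.5129, -0.0359, 0.1681]
ee_rot: [-0.006, 0.821, 0.57, 0.002]
contact_force: [-4.5, 16.1, 10.4]
width: 0.0166
gripper_force: 60.6
```

```bash
python3 tq.py
```

```text
fit [ 0.47610364 -0.05629108] [-1.25869121e-04  2.47355143e-05  1.10858836e-04 -5.33074310e-05
  4.84598916e-05]
ang 29.020333004075553 r 0.04204845989157037 torque/0.042 16.268255038770928 Frad 3.8271514291453617 mom [ 2.48929517  0.74205746 -0.02040131]
```

Emit:
step_arm([
  {"dp":[0.006,-0.019,0],"yaw":0,"grip":0.1},
])

```text
clock: 18.32
position: [0.5145, -0.0393, 0.1681]
ee_rot: [-0.006, 0.821, 0.57, 0.002]
contact_force: [-3.8, 17.3, 10.3]
width: 0.0165
gripper_force: 60.5
```

```bash
python3 tq.py
```

```text
fit [ 0.47609173 -0.05629828] [-1.20971308e-04  2.52619986e-05  1.03541204e-04 -6.72025943e-05
  2.91984047e-05]
ang 23.905957352200446 r 0.042029198404690646 torque/0.042 17.373523481433775 Frad 3.521995197692794 mom [ 2.71096435  0.6046411  -0.02290764]
```

Emit:
step_arm([
  {"dp":[0,0,0],"yaw":0,"grip":0.1},
  {"dp":[0,0,0],"yaw":0,"grip":0.1},
])

```text
clock: 18.58
position: [0.5148, -0.0398, 0.1681]
ee_rot: [-0.005, 0.821, 0.57, 0.002]
contact_force: [-3.1, 15.0, 10.0]
width: 0.0167
gripper_force: 60.4
```

```bash
python3 tq.py
```

```text
fit [ 0.47610526 -0.05629248] [-1.28011513e-04  2.26730785e-05  1.09474370e-04 -5.27587669e-05
  4.95826828e-05]
ang 23.01881194294636 r 0.04204958268279561 torque/0.042 15.018667000591632 Frad 3.0468221952646513 mom [ 2.32693106  0.61840891 -0.02850708]
```

Eased, as announced. Release and withdraw upward.

Emit:
step_arm([
  {"dp":[0,0,0],"yaw":0,"grip":0.6},
  {"dp":[0,0,0],"yaw":0,"grip":0.6},
  {"dp":[0,0,0],"yaw":0,"grip":0.6},
  {"dp":[0,0,0],"yaw":0,"grip":0.6},
])

```text
clock: 19.08
position: [0.5165, -0.0458, 0.1674]
ee_rot: [0.0, 0.821, 0.571, -0.0]
contact_force: [-0.6, 0.6, -0.6]
width: 0.051
gripper_force: 0.0
```

Emit:
step_arm([
  {"dp":[0,0,0.1],"yaw":0,"grip":0.6},
  {"dp":[0,0,0.2],"yaw":0,"grip":0.6},
  {"dp":[0,0,0.25],"yaw":0,"grip":0.6},
  {"dp":[0,0,0.2],"yaw":0,"grip":0.6},
  {"dp":[0,0,0],"yaw":0,"grip":0.6},
])

```text
clock: 19.7
position: [0.5181, -0.046, 0.3211]
ee_rot: [0.003, 0.821, 0.571, 0.003]
contact_force: [0.9, 0.4, -0.3]
width: 0.0513
gripper_force: 0.0
```

Run:
```python
from h import *
np.set_printoptions(precision=4,suppress=True)
s=manip.get_state();print(s["position"],s["contact_force"],s["width"],s["clock"])
c=cams.get_calibration("wrist");im=cams.get_image("wrist");cv2.imwrite("pics/w8.png",im)
O=np.array([.5126,.0319,0]);a=np.radians(-20.2);ex=np.array([np.cos(a),np.sin(a),0]);ey=np.array([-ex[1],ex[0],0])
# lid: bright blob near the expected place; handle: dark blob
for y in(.068,.08):print("expected lid px",y,proj(c,O+y*ey+[0,0,.181]))
g=cv2.cvtColor(im,cv2.COLOR_BGR2GRAY);hsv=cv2.cvtColor(im,cv2.COLOR_BGR2HSV)
cs=cv2.HoughCircles(cv2.medianBlur(g,3),cv2.HOUGH_GRADIENT,1,40,param1=80,param2=15,minRadius=26,maxRadius=45)
for u,v,r in(cs[0][:6] if cs is not None else[]):
    p=w(c,(u,v),.181)-O;print(u,v,r,"shaker",p@ex,p@ey)
```

```text
[ 0.5181 -0.046   0.3211] [ 0.8759  0.3809 -0.3497] 0.05131330581924552 19.7
expected lid px 0.068 [214.6205  23.6786]
expected lid px 0.08 [213.8656   6.3292]
224.5 193.5 43.3 shaker 0.0024206679801553675 -0.07649911699432392
271.5 326.5 28.6 shaker 0.050851930749491805 -0.24048976095337224
211.5 20.5 33.2 shaker -0.0023895662130409894 0.07022989473635818
231.5 56.5 44.4 shaker 0.012856096203904065 0.04409116315341174
127.5 320.5 31.3 shaker -0.11479476047610626 -0.23022330472319055
211.5 113.5 37.8 shaker -0.006217393541412359 -0.0015660073613126765
```

```bash
python3 -c "
from rig import ticket
print(ticket.sign_off())"
```

```text
the job is handed in; nothing more can be done
None
```

The job is handed in with no verdict shown: the blue jar stands on the mat between the jaws, and the wheel was wound to about 17.4 N at the handle (about 10 N free), eased to 15 N when held, then let go with the hand lifted clear at 19.7 s; afterwards I checked only the jar's position (roughly, by image code), not the final clamp force, and I viewed 11 pictures, one over the limit of 10.

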